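# Set the eccentric stop and hold the blank home in the drilling jig

## Robot

A 6-joint arm with a two-finger parallel gripper is mounted at the origin on a cart in front of the work surface, level with it; the furniture and walls round the work are solid. World frame = base frame: x ahead of the robot, y to its left, z up, the work surface at z = 0. Lengths are in mm, angles in rad, forces in N, time in s.
With the tool pointing down it reaches from about 350 to 875 mm from the base axis. Payload 4.2 kg.
Tool frame: the origin (TCP) lies between the finger pads; the fingertips stand 25 mm ahead of it and the grasp point (between the pads) lies 6 mm ahead of it; z points along the fingers, y is the line along which they close (so a half turn about z gives the same grasp; the last joint's range is limited). The gripper opens to 85 mm and grips with 20 to 120 N. Pads are 22 mm wide; open, the fingers measure 114 mm over their backs; the gripper's body (76 mm by 85 mm) begins 54 mm behind the grasp point. The pads swing forward as they close: fully open they stand 13 mm farther back than shut.
Start: joints at [-0.88, 0.385, 0.008, 0, -1.194, -0.259], TCP at [261.579, -567.605, 256.312] pointing down, gripper open.
Joint ranges: [-3.14, 3.14], [-1.21, 2.06], [-1.07, 1.41], [-3.16, 2.05], [-2.99, -0.16], [-3.1, 3.1]. Speed limits (rad/s): [2.79, 2.79, 3.14, 3.14, 3.14, 3.14].

## Interface

Orientations are given as a unit quaternion [x, y, z, w].
In Python, from bench import read_state, imaging, workorder, nets gives the robot as it stands.
- The arm moves only by the tool apply_moves, never from a script. Its argument "rows" is a list of rows, each an object with "hand": the opening, from -1 (shut) to 1 (fully open); "delta_pos": the shift along the tool's x, y, z in mm, a list of three; "yaw": the turn about the tool's z in rad. A call has 1 to 12 rows; each row is the pose to reach, as a shift and turn from the pose commanded when the call began, along the tool's axes at that moment; what a row does not reach only later rows make up. A row lasts 1/12 s, in which the tool goes at most 41.7 mm and 7.16 degrees, less where a joint would pass 70% of its speed; a pose out of reach is approached as far as the arm can. A call with a gripper value outside its range is refused whole. The fingers move at their own pace and stop on an object; the grip force is fixed at half the most. Time passes only in rows, so rows that repeat a pose let the fingers close. It gives the time, the measured TCP pose, the force, the opening and the grip force at its end, in the units of the state.
- read_state(): the state, without advancing time (a new reading comes with each control period).
- imaging.get_image(name): name is "scene" or "top"; returns a dict with "pixels" (400x640x3 uint8, red, green, blue), "fx", "fy", "cx", "cy" (pixels), "xyz" and "rotation" of the camera in the world. Camera axes: x right, y down, z forward; pixel columns grow to the right and rows downward; lengths in mm; the calibration is good to about 2 mm. A picture is of the moment at which its call begins. There is no depth.
- workorder.job_done(): hands the job in; it is judged then, once.
Trained networks look in the newest picture that a camera, given by its name, has taken for a name from the list of things; names that differ only in an ending like _2 or _b are one class to them, and where a whole thing is asked for, a point or a joint stands for the part that bears it (a point fixed in the world has none). Each returns a list of dicts, best first, with "score" (0 to 1); they miss things now and then, are a little off and sometimes report something else, mostly with a low value. They report only what shows in the picture. A call takes as long as a camera call. They do not tell look-alikes from the thing itself.
- nets.find_in(camera, query): "location" ([row, column] in pixels, amid what is visible of it).
- nets.pinpoint(camera, query): "location" ([row, column] in pixels: a listed point, or the origin of a listed thing).
The state is a dict: "clock": time; "joints": joint angles; "joint_vel": joint speeds; "joint_efforts": joint torques, N m; "position": TCP position; "ee_rot": TCP orientation; "contact_force": force on the tool from outside, world axes, zero at the start; "wrist_torque": the same for the moment, N m; "gripper_width": finger opening in mm; "grasp_force": force on a finger pad.
Only numpy, scipy, OpenCV 4.12 (cv2) and the standard library are available. Lean on these libraries where they do the work, as an engineer would, in place of code of your own. Each camera call takes 0.05 s, during which the arm holds its last target. There are 200 camera calls.

## Task

Set up the drilling jig for its next hole: first swing the stop lever until its pointer lines up with the brass index tab on the quadrant. Then pick up the wooden blank, lay it flat on the jig's bed against the low fence and slide it endways under the drill bush, pushing in the sprung plunger, until its end sits firmly on the round eccentric stop, without forcing it. Finish while still holding it there against the spring, with the lever still on its mark, and leave the loose tools round about alone.

Things in the scene. Friction and masses are not known exactly. Their poses are not given: they have to be found in the camera images.
- jig: Drilling jig screwed to the bench: plywood base 165 x 334 x 15 mm (x -105..60, y -191..143 in its frame), aluminium fittings. Origin on the bench under the middle of the bed; z up, +y the loading end (robot's left), work is fed along -y, +x the fence side (away from the robot). The bed is the base's flat top, z = 15 mm. A blank on the fence has its centre line at x = 0.
- fence (a point): Middle of the guiding face of the jig's low fence, at bed height (jig x 20, y 38, z 15 mm). The fence is a bar x 20..32, y -62..138 mm, rising only 8 mm above the bed (top z = 23 mm).
- bush (a point): Under-edge of the drill bush, over the bed's centre line (jig x 0, y -33, z 53.5 mm). Its bridge spans jig x -16..56, y -45..-21, z 54..64 mm (bush to z 70), on a post behind the fence (x 36..56, y -48..-18). The blank slides below it with 4.5 mm to spare, so lower the blank onto the bed clear of it (whole blank at jig y > -15) and then feed it.
- blank: The work: planed hardwood blank 40 x 140 x 34 mm, about 0.16 kg, on the bench left of the jig. Origin: centre of its underside; y along the 140 mm, z up. Both ends are alike (fine pencil lines on top); either may go first. Gripped across the 40 mm near mid-length with the fingertips at least 12 mm above its underside, the fingers clear the fence.
- lever_pivot (a point): Top of the stop block, on the upright pivot of lever and eccentric (jig x 6, y -89, z 33 mm). The aluminium stop block is x -30..30, y -135..-75 mm; the plunger comes out of its face at y = -75. The graduated quadrant plate reaches 100 mm from the pivot, z 30..33 mm.
- stop_lever: Stop lever with its eccentric: steel disc, radius 22 mm, z 34.5..46.5 mm, one piece with the lever; its rim is the hard stop for the blank's end. Origin: on the pivot at the disc's underside; axes turn with it. The disc's centre is 8 mm off the pivot: the rim facing the blank lies at jig y = -67 mm + 8 mm x cos(lever angle + 0.175 rad), x about 0.
- lever_angle (a joint): Angle of the stop lever, rad, 0 to 1.6. At 0 it points along the jig's -x (to the robot); it grows counter-clockwise seen from above, towards the jig's -y. It stays where it is left: moving it takes about 4 N at the knob.
- lever_knob (a point): Middle of the lever's upright black knob, where to pinch or push it: 19 mm diameter, 33 mm tall (z 52 to 85 mm above the bench), 75 mm from the pivot. Below it the lever arm's top is at z = 45 mm.
- pointer (a point): Tip of the lever's narrow pointer, 98 mm from the pivot, beyond the knob, just above the graduated quadrant plate.
- index_tab (a point): Point of the brass index tab (a clip 18 x 14 mm on the rim of the quadrant), on the same 98 mm circle about the pivot as the pointer. It marks the angle to set, 0.8 to 1.4 rad of the lever: when set, this and the pointer coincide. It is stiff and is not to be moved.
- plunger (a joint): How far the sprung plunger is in, m: 0 right out, 0.026 at most. Round-nosed steel pin, 12 mm thick, axis at jig x = 0, z = 24 mm; right out, its nose is at jig y = -45 mm. It pushes back along +y with 4 N + 350 N/m x travel: with the blank on the eccentric it is in by 17 to 22 mm (10 to 12 N), and a further push goes into the eccentric.
- tape: Loose bystander: yellow and black tape measure, behind the jig.
- pencil: Loose bystander: green pencil near the front edge of the bench.
- driver: Loose bystander: screwdriver with a green handle, behind the jig.
Things that resemble listed ones, but are neither listed nor needed, are in the scene too. There is more than one size of the blank; the one meant has the size given above.

How it is judged (in metres and radians):
On the way, in this order (a step that is already met when the one before it is completed fails the run):
1. the lever's pointer is on the index tab and at rest (horizontal distance between pointer and index_tab below 0.006 m and velocity of joint lever_angle between -0.05 and 0.05 rad/s), for 0.3 s.
2. the blank lies on the bed along the fence and has begun to push the plunger in (value of joint plunger above 0.003 m and z of blank in the frame of jig between 0.012 and 0.019 m and angle between the y axis of blank and the y axis of jig, either way round below 0.1 rad), for 0.1 s.
At the end, for the whole second after the job is handed in: The fingers still hold the blank (3 N or more) at rest with its end on the eccentric stop (contact 2 to 30 N) and the plunger pushed in by more than 14 mm; it lies flat on the bed (3 mm, 2.5 degrees), along the fence (gap at most 4 mm, 3 degrees); the lever's pointer is within 6 mm of the index tab (horizontal distance between pointer and index_tab below 0.006 m and contact force between blank and stop_lever between 2 and 30 N and value of joint plunger above 0.014 m and contact force between the fingers and blank above 3 N and x of blank in the frame of jig between -0.004 and 0.003 m and z of blank in the frame of jig between 0.012 and 0.018 m and angle between blank's own z axis and vertical below 0.045 rad and angle between the y axis of blank and the y axis of jig, either way round below 0.05 rad and linear speed of blank below 0.01 m/s); the arm keeps its last pose, push and grip.
It fails at once if a loose tool is pushed away (distance of any of tape, pencil, driver from where it was at the start of the episode above 0.03 m).
It fails at once if the index tab is moved (distance of index_tab from where it was at the start of the episode above 0.004 m).
It also fails if it takes over 67 s, if anything falls off the work surface, if the arm or the gripper's body presses on something with over 40 N, if the wrist force passes 120 N, or if a joint passes its speed limit or range.

## Working session

There is one attempt and no reset: what is moved stays moved. The work goes in short steps, Python scripts to look and compute and a tool call to move; the robot and the scene stay as the last step left them, time stands still between calls to the robot, and variables do not carry over. Pictures are saved under pics/ and viewed, at most 10 in all, crops included, and the job is handed in when it is done.

Besides the shell and the picture viewer there is one more tool, called after "Request:" by a JSON object that holds its "fn" and its "kwargs". apply_moves: Moves the arm, as the interface text tells. Its arguments: {"type":"object","properties":{"rows":{"type":"array"}},"required":["rows"]}

```bash
mkdir -p pics; cat > h.py <<'E'
import numpy as np, cv2
from bench import read_state, imaging, workorder, nets
def cam(n):
    return imaging.get_image(n)
def save(im,name,box=None,scale=1):
    p=im["pixels"][...,::-1]
    if box: p=p[box[0]:box[1],box[2]:box[3]]
    cv2.imwrite("pics/"+name,cv2.resize(p,None,fx=scale,fy=scale,interpolation=cv2.INTER_CUBIC))
def ray(im,rc):
    d=np.array([(rc[1]-im["cx"])/im["fx"],(rc[0]-im["cy"])/im["fy"],1.])
    return np.array(im["xyz"],float),np.array(im["rotation"],float).reshape(3,3)@d
def atz(im,rc,z):
    o,d=ray(im,rc); return o+d*(z-o[2])/d[2]
def proj(im,P):
    R=np.array(im["rotation"],float).reshape(3,3); c=(np.array(P,float)-np.array(im["xyz"]))@R
    return np.array([im["cy"]+im["fy"]*c[...,1]/c[...,2],im["cx"]+im["fx"]*c[...,0]/c[...,2]]).T
def tri(a,ra,b,rb):
    o1,d1=ray(a,ra);o2,d2=ray(b,rb)
    t=np.linalg.lstsq(np.c_[d1,-d2],o2-o1,rcond=None)[0]
    p,q=o1+t[0]*d1,o2+t[1]*d2
    return (p+q)/2,np.linalg.norm(p-q)
E
python3 - <<'E'
from h import *
np.set_printoptions(precision=1,suppress=True)
s=cam("scene");t=cam("top")
save(s,"s1.png");save(t,"t1.png")
for im in(s,t):print(im["xyz"],im["rotation"],im["fx"],im["cx"],im["cy"])
for q in["jig","fence","bush","blank","lever_pivot","lever_knob","pointer","index_tab","stop_lever","tape","pencil","driver"]:
    R=[]
    for n,im in(("scene",s),("top",t)):
        r=nets.pinpoint(n,q)[:4];R.append(r);print(q,n,[(np.round(x["location"]),round(x["score"],2)) for x in r])
    if R[0] and R[1]:print("   tri",*tri(s,R[0][0]["location"],t,R[1][0]["location"]))
print(read_state())
E
```

```text
[-91.8 578.7 458.3] [-0.4  0.7 -0.5  0.3] 374.8499356186683 320.13776321500774 204.66105567028217
[ 403.9  202.2 1055.8] [ 0.7 -0.7  0.1 -0.1] 369.9194277097158 316.55243362557275 196.610000924628
jig scene [(array([220., 356.]), 0.68)]
jig top [(array([196., 356.]), 0.92)]Traceback (most recent call last):
  File "<stdin>", line 10, in <module>
  File "h.py", line 18, in tri
    o1,d1=ray(a,ra);o2,d2=ray(b,rb)
          ~~~^^^^^^
  File "h.py", line 11, in ray
    return np.array(im["xyz"],float),np.array(im["rotation"],float).reshape(3,3)@d
                                     ~~~~~~~~~~~~~~~~~~~~~~~~~~~~~~~~~~~~~~^^^^^
ValueError: cannot reshape array of size 4 into shape (3,3)
```

```bash
sed -i 's/np.array(im\["rotation"\],float).reshape(3,3)/Rotation.from_quat(im["rotation"]).as_matrix()/; 1a from scipy.spatial.transform import Rotation' h.py
python3 - <<'E'
from h import *
np.set_printoptions(precision=1,suppress=True)
s=cam("scene");t=cam("top")
for q in["jig","fence","bush","blank","lever_pivot","lever_knob","pointer","index_tab","stop_lever","tape","pencil","driver"]:
    R=[]
    for n,im in(("scene",s),("top",t)):
        r=nets.pinpoint(n,q)[:4];R.append(r);print(q,n,[(np.round(x["location"]),round(x["score"],2)) for x in r])
    if R[0] and R[1]:print("   tri",*tri(s,R[0][0]["location"],t,R[1][0]["location"]))
print(read_state())
E
```

```text
jig scene [(array([222., 358.]), 0.7)]
jig top [(array([199., 357.]), 0.74)]
   tri [559.9  75.2  -8.1] 10.784681803273683
fence scene [(array([213., 336.]), 0.7)]
fence top [(array([189., 347.]), 0.58)]
   tri [588.4 114.1  13.1] 5.014027236088955
bush scene [(array([202., 367.]), 0.97), (array([219., 354.]), 0.54), (array([199., 386.]), 0.3)]
bush top [(array([198., 369.]), 0.65), (array([154., 388.]), 0.34)]
   tri [555.9  51.3  43.8] 3.6639903973822503
blank scene [(array([264., 240.]), 0.73), (array([315., 235.]), 0.63)]
blank top [(array([258., 225.]), 0.79), (array([202., 247.]), 0.73)]
   tri [389.  431.  100.7] 6.777009601848926
lever_pivot scene [(array([201., 387.]), 0.96), (array([210., 414.]), 0.75), (array([205., 290.]), 0.51)]
lever_pivot top [(array([199., 388.]), 0.62), (array([224., 394.]), 0.28)]
   tri [553.9  -6.3  33.4] 13.46552770648057
lever_knob scene [(array([199., 409.]), 0.57)]
lever_knob top [(array([189., 346.]), 0.61), (array([226., 396.]), 0.54)]
   tri [512.4  67.1  91.9] 161.97590798069558
pointer scene [(array([214., 414.]), 0.81)]
pointer top [(arr
[... 429 characters left out ...]
([147., 326.]), 0.88)]
   tri [720.  175.3 -11.3] 8.177238392542323
pencil scene [(array([196., 422.]), 0.41)]
pencil top [(array([264., 302.]), 0.7)]
   tri [335.5 190.5 193.9] 116.90415173397326
driver scene []
driver top [(array([154., 388.]), 0.57), (array([213., 424.]), 0.35)]
{'clock': 1.5, 'joints': array([-0.9,  0.4,  0. , -0. , -1.2, -0.3]), 'joint_vel': array([-0.,  0.,  0.,  0.,  0.,  0.]), 'joint_efforts': array([  0. , -39.2,  18.9,   4.2,  -0. ,  -0. ]), 'position': array([ 261.6, -567.6,  256.3]), 'ee_rot': array([-0.2,  1. , -0. ,  0. ]), 'contact_force': array([-0.1, -0.1,  1. ]), 'wrist_torque': array([-0.,  0.,  0.]), 'grasp_force': 0.0, 'gripper_width': 85.56617422513197}
```

View pics/s1.png

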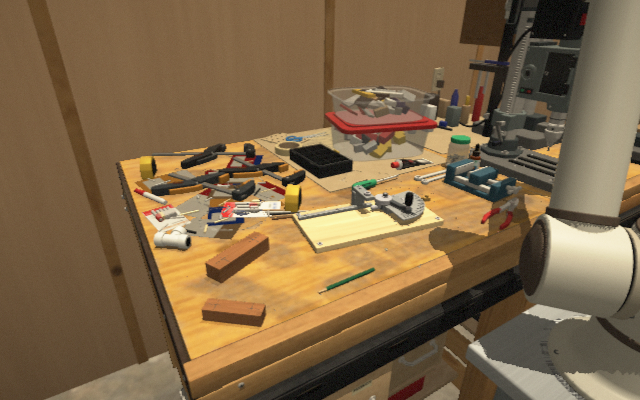

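View pics/t1.png

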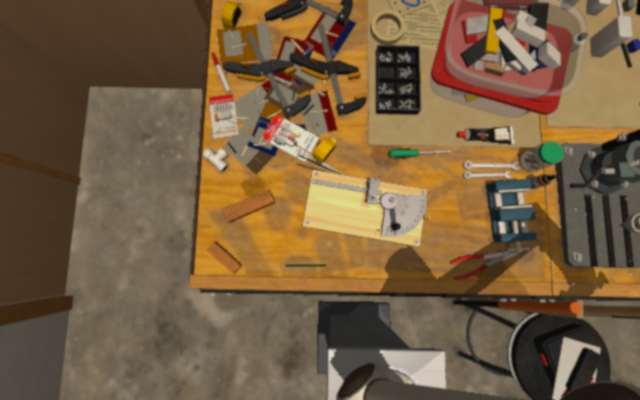

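```bash
python3 - <<'E'
from h import *
s=cam("scene");t=cam("top")
save(t,"t2.png",(160,280,200,360),5)
save(t,"t3.png",(160,250,300,435),6) if 0 else save(t,"t3.png",(163,250,300,432),6)
save(s,"s2.png",(180,255,285,450),4.8)
save(s,"s3.png",(220,340,190,290),5)
E
```

```text
(no output)
```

View pics/t2.png

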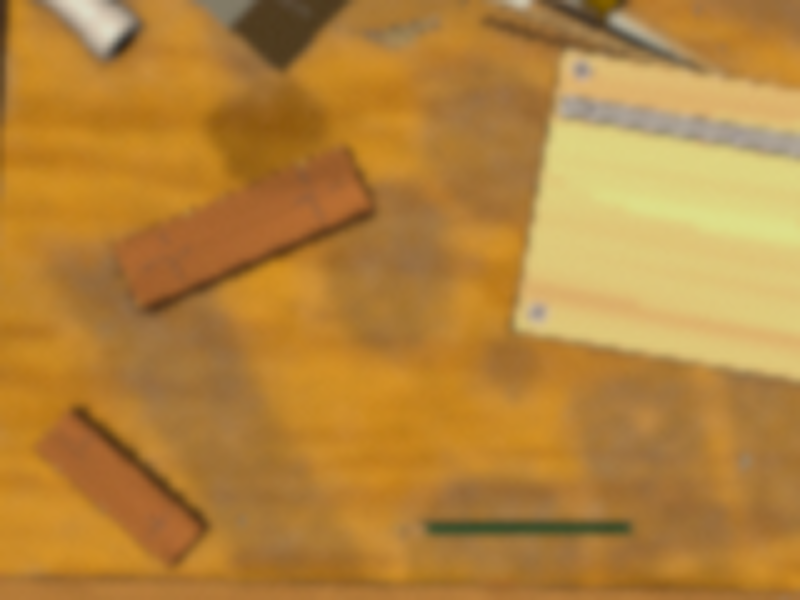

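View pics/t3.png

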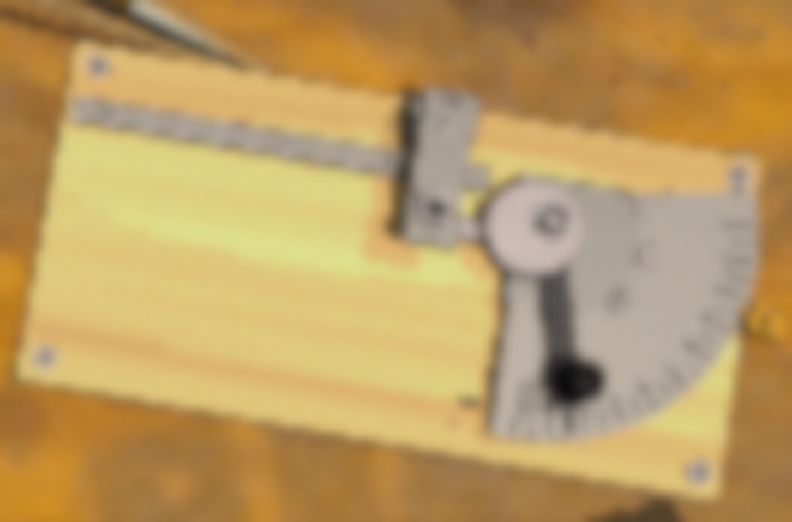

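View pics/s2.png

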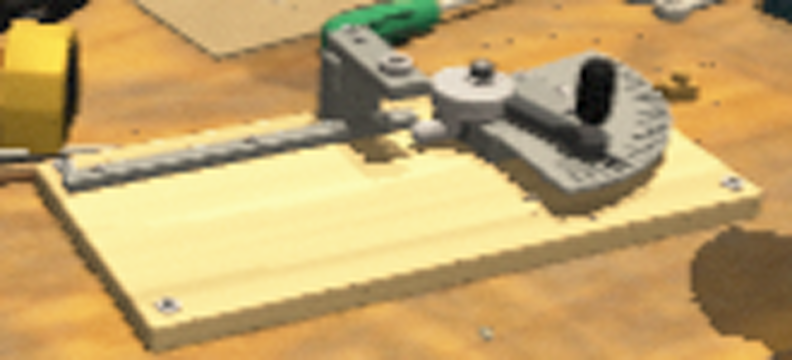

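View pics/s3.png

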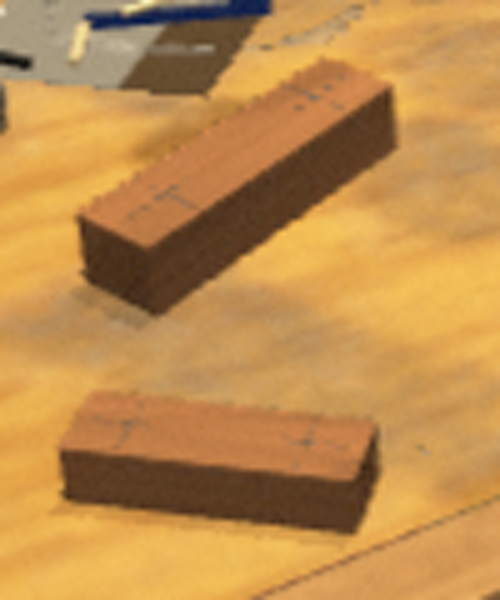

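```bash
cat > fit.py <<'E'
from h import *
from scipy.optimize import least_squares
np.set_printoptions(precision=2,suppress=True)
s=cam("scene");t=cam("top")
T3=lambda x,y:((y+.5)/6-.5+163,(x+.5)/6-.5+300)
S2=lambda x,y:((y+.5)/4.8-.5+180,(x+.5)/4.8-.5+285)
T2=lambda x,y:((y+.5)/5-.5+160,(x+.5)/5-.5+200)
S3=lambda x,y:((y+.5)/5-.5+220,(x+.5)/5-.5+190)
def place(p,P,):
    c,n=np.cos(p[2]),np.sin(p[2]);P=np.atleast_2d(P).astype(float)
    return np.c_[p[0]+c*P[:,0]-n*P[:,1],p[1]+n*P[:,0]+c*P[:,1],P[:,2]+(p[3] if len(p)>3 else 0)]
def fit(obs,p0):
    f=lambda p:np.concatenate([(proj(im,place(p,P))[0]-np.array(rc)) for im,P,rc in obs])
    r=least_squares(f,p0,loss="soft_l1");return r.x,f(r.x).reshape(-1,2)
J=[(t,(60,143,15),T3(80,42)),(t,(-105,143,15),T3(20,377)),(t,(-105,-191,15),T3(718,497)),(t,(60,-191,15),T3(760,155)),
 (s,(60,143,15),S2(38,168)),(s,(-105,143,15),S2(150,328)),(s,(-105,-191,15),S2(762,192)),(s,(6,-89,46),S2(482,68)) ,(t,(6,-89,48),T3(552,220))]
B=[(t,(20,70,34),T2(345,148)),(t,(20,-70,34),T2(118,243)),(t,(-20,70,34),T2(372,207)),
 (s,(20,70,34),S3(322,60)),(s,(-20,70,34),S3(395,88)),(s,(20,-70,34),S3(80,215)),(s,(-20,-70,34),S3(150,245)),(s,(-20,-70,0),S3(155,315)),(s,(-20,70,0),S3(395,148)),(s,(20,-70,0),S3(83,278))]
if __name__=="__main__":
    for nm,O,p0 in(("jig",J,[555,70,-.1]),("blank",B,[540,400,-1.1])):
        for o in (O,[k for k in O if k[0] is s],[k for k in O if k[0] is t]):
            try:x,r=fit(o,p0);print(nm,x);print(r.ravel())
            except Exception as e:print(e)
        x,r=fit(O,p0+[0.]);print("free z",x)
    # measured length/width of blank from single views at z=34
    for q in((345,148),(372,207),(118,243)):print(atz(t,T2(*q),34))
    for q in((322,60),(395,88),(80,215),(150,245)):print(atz(s,S3(*q),34))
    p,_=fit(J,[555,70,-.1])
    inv=lambda P:np.array([[np.cos(p[2]),np.sin(p[2])],[-np.sin(p[2]),np.cos(p[2])]])@(P[:2]-p[:2])
    for nm,im,rc,z in(("tab",t,T3(766,324),34),("tab",s,S2(683,88),34),("tabpt",t,(214,424),34),("tabpt",s,(195,420),34),("knob",t,T3(574,381),85),("knob",s,S2(598,65),85),("pointer",t,(236,394),35),("pointer",s,(214,414),35),("bush",s,(202,367),53.5)):
        w=atz(im,rc,z);q=inv(w);v=q-[6,-89];print(nm,w,q,"r",np.hypot(*v),"ang",np.arctan2(-v[1],-v[0]))
    print("fence",inv(atz(t,T3(390,160),23)),inv(atz(t,T3(75,110),23)))
E
python3 fit.py
```

```text
jig [562.87  80.69  -0.15]
[-0.57 -1.02  0.1  -1.01  0.28  0.36 -0.03  0.65 -1.33 -0.88 -0.25  0.83
 -0.54  0.78  2.05 -0.11 -0.1  -0.16]
jig [562.47  81.65  -0.15]
[-1.23 -1.14 -0.09  0.4  -0.29  0.66  2.22 -0.26]
jig [562.73  80.08  -0.15]
[-0.48 -0.84  0.21 -0.76  0.27  0.63 -0.05  0.85 -0.08  0.06]
free z [563.54  80.    -0.15  -1.94]
blank [534.25 388.96 -15.79]
[ 24.91   3.38   0.85  -1.36  -1.1   -0.32  13.09  20.81  -1.79  -0.36
  -0.24  -0.19 -16.97 -18.29 -17.01 -17.    -0.48   0.5    1.5    1.51]
blank [532.12 389.44 -15.77]
[ 13.35  20.99  -1.48  -0.46   0.67   0.16 -16.06 -18.29 -16.06 -16.99
  -0.15   0.4    2.44   1.86]
blank [ 536.27  388.77 -122.62]
[24.5   3.35 -0.2  -1.29 -1.48 -0.17]
free z [538.29 388.04  -3.22  -4.89]
[578.56 332.94  34.  ]
[545.53 316.58  34.  ]
[522.36 456.71  34.  ]
[578.62 337.8   34.  ]
[541.64 319.89  34.  ]
[518.94 460.25  34.  ]
[487.14 443.26  34.  ]
tab [ 510.87 -110.26   34.  ] [ -23.09 -196.55] r 111.41499271404673 ang 1.306628701283265
tab [ 509.84 -111.38   34.  ] [ -23.95 -197.81] r 112.85434227862774 ang 1.3022366643286483
tabpt [ 517.89 -101.39   34.  ] [ -17.46 -186.74] r 100.51196015217428 ang 1.3351859482082111
tabpt [ 531.8  -108.57   34.  ] [  -2.65 -191.78] r 103.14105646987593 ang 1.486853646082875
knob [478.71  -9.82  85.  ] [ -69.79 -101.99] r 76.89935195676331 ang 0.16976208059455555
knob [476.97 -11.25  85.  ] [ -71.3  -103.67] r 78.68121708903993 ang 0.18748810626321305
pointer [455.22 -16.97  35.  ] [ -91.97 -112.55] r 100.76119694912717 ang 0.23588167760870565
pointer [460.76 -19.2   35.  ] [ -86.16 -113.93] r 95.47210413159111 ang 0.2641776164262363
bush [538.93  62.17  53.5 ] [-20.93 -21.86] r 72.33466126396465 ang -1.1893537835806427
fence [ 25.7  -14.57] [ 24.15 136.23]
```

```bash
sed -i 's/(t,(20,70,34),T2(345,148)),(t,(20,-70,34),T2(118,243)),(t,(-20,70,34),T2(372,207))/(t,(20,-70,34),T2(345,148)),(t,(20,70,34),T2(118,243)),(t,(-20,-70,34),T2(372,207))/; s/(s,(20,70,34),S3(322,60)),(s,(-20,70,34),S3(395,88)),(s,(20,-70,34),S3(80,215)),(s,(-20,-70,34),S3(150,245)),(s,(-20,-70,0),S3(155,315)),(s,(-20,70,0),S3(395,148)),(s,(20,-70,0),S3(83,278))/(s,(20,-70,34),S3(322,60)),(s,(-20,-70,34),S3(395,88)),(s,(20,70,34),S3(80,215)),(s,(-20,70,34),S3(150,245)),(s,(-20,70,0),S3(155,315)),(s,(-20,-70,0),S3(395,148)),(s,(20,70,0),S3(83,278))/; s/\[540,400,-1.1\]/[540,390,.42]/; s/precision=2/precision=3/' fit.py
cat > fit2.py <<'E'
from fit import *
for o in(B,B[:3],B[3:]):
    x,r=fit(o,[540,390,.42]);print(x,r.ravel())
print("free z",fit(B,[540,390,.42,0.])[0])
a,b,c=[atz(s,S3(*q),34)[:2] for q in((62,450),(95,392),(378,420))];print("other len",np.linalg.norm(b-c),np.linalg.norm(a-b))
for o in(J,):print(fit(o,[555,70,-.15])[0])
q=read_state();print(q["position"],Rotation.from_quat(q["ee_rot"]).as_matrix(),q["clock"])
E
python3 fit2.py
```

```text
[534.185 389.402   0.437] [-1.193 -0.484 -0.155 -1.645 -0.058 -0.333 -1.081  0.869 -1.168  0.245
 -0.843 -1.107  0.379 -0.473  0.944  0.585  0.167  1.095  0.882  0.605]
[533.074 387.262   0.435] [-0.748  0.295  0.209 -0.902  0.402  0.426]
[534.843 389.885   0.444] [-1.2    0.313 -1.356 -0.237 -0.809 -1.328  0.331 -0.572  0.895  0.487
 -0.028  0.621  0.917  0.389]
free z [534.829 389.237   0.436  -0.839]
other len 96.70376673250608 27.639455392215527
[562.868  80.69   -0.149]
[ 261.591 -567.604  256.312] [[-0.908 -0.419 -0.   ]
 [-0.419  0.908  0.   ]
 [ 0.     0.    -1.   ]] 1.8
```

```bash
cat > plan.py <<'E'
from h import *
np.set_printoptions(precision=3,suppress=True)
JP=np.array([562.87,80.69]);JY=-0.149
def J(x,y):
    c,n=np.cos(JY),np.sin(JY);return JP+[c*x-n*y,n*x+c*y]
def inv(P):
    c,n=np.cos(JY),np.sin(JY);d=np.array(P[:2])-JP;return np.array([c*d[0]+n*d[1],-n*d[0]+c*d[1]])
def knob(th,r=75): return J(6-r*np.cos(th),-89-r*np.sin(th))
def state():
    q=read_state();R=Rotation.from_quat(q["ee_rot"]).as_matrix()
    print("t",q["clock"],"pos",q["position"],"yang",np.arctan2(R[1,1],R[0,1]),"tilt",R[2,2],"w",q["gripper_width"],"gf",q["grasp_force"],"F",q["contact_force"],"j6",q["joints"][5],"jig",inv(q["position"]))
    return q,R
def delta(targets,yangs):
    q,R=state()
    for p,a in zip(targets,yangs):
        y0=np.arctan2(R[1,1],R[0,1]);d=(y0-a+np.pi/2)%np.pi-np.pi/2
        print("delta",R.T@(np.array(p)-q["position"]),"yaw",d)
E
python3 - <<'E'
from plan import *
k=knob(.18);a=np.pi/2+JY+.18
delta([[*k,200],[*k,78]],[a,a])
E
```

```text
t 1.8 pos [ 261.591 -567.604  256.312] yang 2.0026030905224497 tilt -0.9999999999557642 w 85.64891578793019 gf 0.0 F [ 0.14  -0.425  0.751] j6 -0.2586127220180827 jig [-201.702 -685.836]
delta [-432.07   414.263   56.31 ] yaw 0.4008067637275532
delta [-432.071  414.262  178.31 ] yaw 0.4008067637275532
```

Request:
{"fn": "apply_moves", "kwargs": {"rows": [{"hand": 0,"delta_pos": [-432,414,56],"yaw": 0.4},{"hand": 0,"delta_pos": [-432,414,56],"yaw": 0.4},{"hand": 0,"delta_pos": [-432,414,56],"yaw": 0.4},{"hand": 0,"delta_pos": [-432,414,56],"yaw": 0.4},{"hand": 0,"delta_pos": [-432,414,56],"yaw": 0.4},{"hand": 0,"delta_pos": [-432,414,56],"yaw": 0.4},{"hand": 0,"delta_pos": [-432,414,56],"yaw": 0.4},{"hand": 0,"delta_pos": [-432,414,56],"yaw": 0.4},{"hand": 0,"delta_pos": [-432,414,56],"yaw": 0.4},{"hand": 0,"delta_pos": [-432,414,56],"yaw": 0.4},{"hand": 0,"delta_pos": [-432,414,56],"yaw": 0.4},{"hand": 0,"delta_pos": [-432,414,56],"yaw": 0.4}]}}

```text
clock: 2.8
position: [442.1, -107.9, 210.6]
ee_rot: [-0.016, 1.0, -0.0, 0.001]
contact_force: [0.9, -0.4, 0.5]
gripper_width: 42.7
grasp_force: 0.0
```

```bash
python3 - <<'E'
from plan import *
k=knob(.18);a=np.pi/2+JY+.18
delta([[*k,150],[*k,78]],[a,a])
E
```

```text
t 2.8 pos [ 442.118 -107.872  210.637] yang 1.6028925223508015 tilt -0.9999992140993469 w 42.650788475823234 gf 0.0 F [ 0.864 -0.353  0.498] j6 -1.6583832274919392 jig [ -91.422 -204.399]
delta [-41.537  96.05   60.684] yaw 0.0010961955559050107
delta [-41.447  96.054 132.684] yaw 0.0010961955559050107
```

Request:
{"fn": "apply_moves", "kwargs": {"rows": [{"hand": 0,"delta_pos": [-41,96,60],"yaw": 0},{"hand": 0,"delta_pos": [-41,96,60],"yaw": 0},{"hand": 0,"delta_pos": [-41,96,60],"yaw": 0},{"hand": 0,"delta_pos": [-41,96,60],"yaw": 0},{"hand": 0,"delta_pos": [-41,96,60],"yaw": 0},{"hand": 0,"delta_pos": [-41,96,60],"yaw": 0}]}}

```text
clock: 3.3
position: [479.7, -12.7, 150.5]
ee_rot: [-0.016, 1.0, -0.0, -0.0]
contact_force: [0.1, -0.6, -0.2]
gripper_width: 42.4
grasp_force: 0.0
```

```bash
python3 - <<'E'
from plan import *
k=knob(.18);a=np.pi/2+JY+.18
delta([[*k,78]],[a])
s=cam("scene");save(s,"s4.png",(140,250,340,470),5)
for n in("scene","top"):
    im=cam(n)
    for x in nets.pinpoint(n,"lever_knob")[:2]:print(n,x["score"],x["location"],inv(atz(im,x["location"],68)),atz(im,x["location"],68))
E
```

```text
t 3.3 pos [479.71  -12.67  150.466] yang 1.6031279255201518 tilt -0.9999999779409523 w 42.44644322136623 gf 0.0 F [ 0.14  -0.611 -0.186] j6 -1.8517989591343726 jig [ -68.38  -104.671]
delta [-0.992  2.114 72.466] yaw 0.0013315987252553452
scene 0.94 [200.0, 409.0] [ -73.353 -104.081] [474.879 -11.349  68.   ]
```

View pics/s4.png

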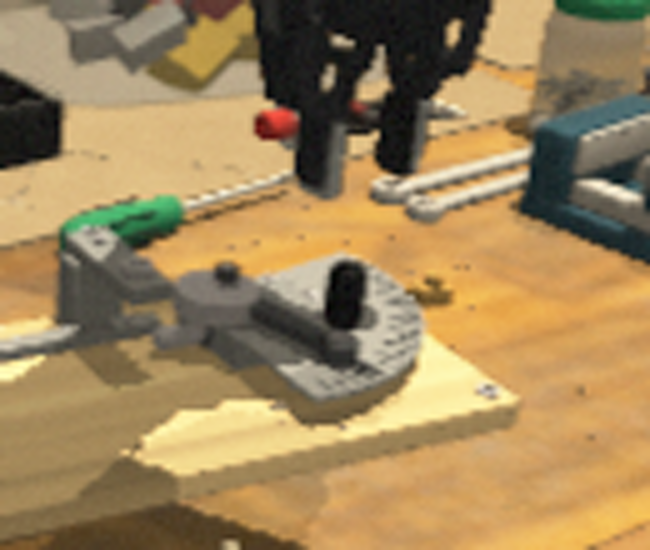

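The picture shows the open fingers (about (310,190) and (395,170) in the crop) above the knob at (345,295), so I will descend and pinch it.

Request:
{"fn": "apply_moves", "kwargs": {"rows": [{"hand": 0,"delta_pos": [0,2,35],"yaw": 0},{"hand": 0,"delta_pos": [0,2,60],"yaw": 0},{"hand": 0,"delta_pos": [0,2,72],"yaw": 0},{"hand": 0,"delta_pos": [0,2,72],"yaw": 0},{"hand": -0.9,"delta_pos": [0,2,72],"yaw": 0},{"hand": -0.9,"delta_pos": [0,2,72],"yaw": 0},{"hand": -0.9,"delta_pos": [0,2,72],"yaw": 0},{"hand": -0.9,"delta_pos": [0,2,72],"yaw": 0},{"hand": -0.9,"delta_pos": [0,2,72],"yaw": 0}]}}

```text
clock: 4.3
position: [479.2, -11.5, 79.5]
ee_rot: [-0.016, 1.0, -0.0, 0.0]
contact_force: [-1.5, -4.9, 2.3]
gripper_width: 17.0
grasp_force: 58.6
```

```bash
python3 - <<'E'
from plan import *
q,R=state()
# use current tcp as knob position; estimated angle
v=inv(q["position"])-[6,-89];th=np.arctan2(-v[1],-v[0]);print("th",th,np.hypot(*v))
P=np.array([knob(x,75) for x in np.linspace(.18,1.305,10)])
T=[[*p,q["position"][2]] for p in P]
A=[np.pi/2+JY+x for x in np.linspace(.18,1.305,10)]
delta(T,A)
E
```

```text
t 4.3 pos [479.226 -11.484  79.459] yang 1.6019960559354711 tilt -0.9999998089772026 w 17.011533757239388 gf 58.559030718170106 F [-1.505 -4.924  2.292] j6 -1.85665607382844 jig [ -69.034 -103.569]
th 0.19178558723676672 76.43531098732686
t 4.3 pos [479.226 -11.484  79.459] yang 1.6019960559354711 tilt -0.9999998089772026 w 17.011533757239388 gf 58.559030718170106 F [-1.505 -4.924  2.292] j6 -1.85665607382844 jig [ -69.034 -103.569]
delta [-1.43   0.901 -0.001] yaw 0.00019972914057464486
delta [-2.013 -8.45   0.005] yaw -0.12480027085942536
delta [ -3.758 -17.655   0.011] yaw -0.24980027085942536
delta [ -6.637 -26.571   0.017] yaw -0.37480027085942536
delta [-10.604 -35.058   0.022] yaw -0.49980027085942513
delta [-15.599 -42.985   0.027] yaw -0.6248002708594251
delta [-21.543 -50.226   0.031] yaw -0.7498002708594251
delta [-28.344 -56.671   0.035] yaw -0.8748002708594251
delta [-35.895 -62.217   0.039] yaw -0.9998002708594251
delta [-44.078 -66.778   0.042] yaw -1.1248002708594251
```

Request:
{"fn": "apply_moves", "kwargs": {"rows": [{"hand": -0.9,"delta_pos": [-1,-8,0],"yaw": -0.11},{"hand": -0.9,"delta_pos": [-3,-17,0],"yaw": -0.23},{"hand": -0.9,"delta_pos": [-6,-26,0],"yaw": -0.35},{"hand": -0.9,"delta_pos": [-10,-35,0],"yaw": -0.47},{"hand": -0.9,"delta_pos": [-15,-43,0],"yaw": -0.59},{"hand": -0.9,"delta_pos": [-21,-50,0],"yaw": -0.71},{"hand": -0.9,"delta_pos": [-28,-57,0],"yaw": -0.83},{"hand": -0.9,"delta_pos": [-35,-62,0],"yaw": -0.95},{"hand": -0.9,"delta_pos": [-43,-67,0],"yaw": -1.07},{"hand": -0.9,"delta_pos": [-43,-67,0],"yaw": -1.12},{"hand": -0.9,"delta_pos": [-43,-67,0],"yaw": -1.12},{"hand": -0.9,"delta_pos": [-43,-67,0],"yaw": -1.12}]}}

```text
clock: 5.3
position: [524.3, -78.1, 79.5]
ee_rot: [-0.544, 0.839, -0.001, -0.0]
contact_force: [-3.2, -9.3, 2.1]
gripper_width: 16.9
grasp_force: 58.6
```

```bash
python3 - <<'E'
from plan import *
q,R=state()
v=inv(q["position"])-[6,-89];print("th",np.arctan2(-v[1],-v[0]),np.hypot(*v))
E
```

```text
t 5.3 pos [524.341 -78.074  79.513] yang 2.7208090187841063 tilt -0.9999988862345965 w 16.85528438777114 gf 58.57454514596611 F [-3.17  -9.265  2.086] j6 -0.5817194711154621 jig [ -14.533 -162.725]
th 1.299167353688377 76.530721768375
```

Request:
{"fn": "apply_moves", "kwargs": {"rows": [{"hand": 0,"delta_pos": [0,0,0],"yaw": 0},{"hand": 0,"delta_pos": [0,0,0],"yaw": 0},{"hand": 0,"delta_pos": [0,0,0],"yaw": 0},{"hand": 0,"delta_pos": [0,0,-30],"yaw": 0},{"hand": 0.4,"delta_pos": [0,0,-70],"yaw": 0},{"hand": 0.4,"delta_pos": [0,0,-110],"yaw": 0},{"hand": 0.4,"delta_pos": [0,0,-150],"yaw": 0},{"hand": 0.4,"delta_pos": [0,0,-150],"yaw": 0}]}}

```text
clock: 5.97
position: [529.7, -75.9, 238.0]
ee_rot: [-0.546, 0.838, -0.005, 0.008]
contact_force: [1.6, 0.1, 0.5]
gripper_width: 59.6
grasp_force: 0.0
```

```bash
python3 - <<'E'
from plan import *
bl=[534.2,389.2];
delta([[*bl,200],[*bl,45]],[.437,.437])
s=cam("scene");t=cam("top");
for n,im in(("scene",s),("top",t)):
  for qn,z in(("lever_knob",68),("pointer",35),("index_tab",35)):
    for x in nets.pinpoint(n,qn)[:2]:
      w=inv(atz(im,x["location"],z));v=w-[6,-89];print(n,qn,round(x["score"],2),x["location"],w,"r",np.hypot(*v),"ang",np.arctan2(-v[1],-v[0]))
a=cv2.resize(s["pixels"][150:230,370:450],None,fx=5,fy=5,interpolation=cv2.INTER_CUBIC)
b=cv2.resize(t["pixels"][170:250,360:440],None,fx=5,fy=5,interpolation=cv2.INTER_CUBIC)
cv2.imwrite("pics/l1.png",np.hstack([a,b])[...,::-1])
E
```

```text
t 5.9667 pos [529.669 -75.88  237.97 ] yang 2.7251434839526025 tilt -0.9998127533905817 w 59.621752439930624 gf 0.0 F [1.571 0.104 0.462] j6 -0.5807970339885811 jig [  -9.59  -159.764]
delta [-426.879  184.632   38.037] yaw -0.8534491696371904
delta [-425.67   187.377  193.008] yaw -0.8534491696371904
scene pointer 0.94 [198.1, 420.6] [ -20.342 -180.646] r 95.35648452603344 ang 1.290907431155242
scene index_tab 0.56 [198.0, 420.1] [ -19.374 -179.796] r 94.27525079663623 ang 1.2982876553898732
```

View pics/l1.png

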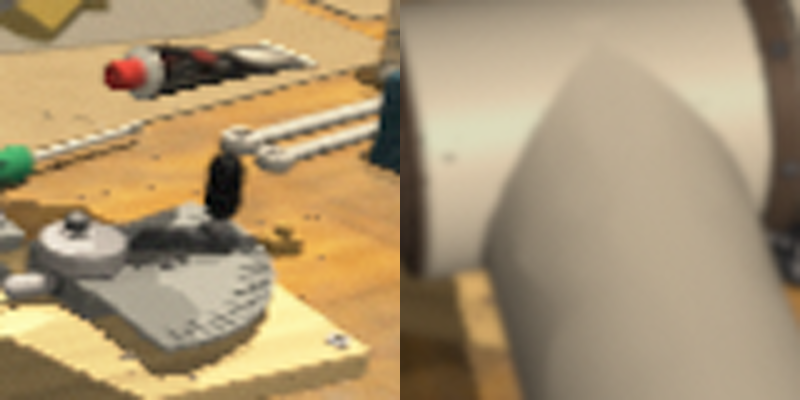

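Request:
{"fn": "apply_moves", "kwargs": {"rows": [{"hand": 1,"delta_pos": [-435,185,38],"yaw": -0.85},{"hand": 1,"delta_pos": [-435,185,38],"yaw": -0.85},{"hand": 1,"delta_pos": [-435,185,38],"yaw": -0.85},{"hand": 1,"delta_pos": [-435,185,38],"yaw": -0.85},{"hand": 1,"delta_pos": [-435,185,38],"yaw": -0.85},{"hand": 1,"delta_pos": [-435,185,38],"yaw": -0.85},{"hand": 1,"delta_pos": [-435,185,38],"yaw": -0.85},{"hand": 1,"delta_pos": [-435,185,38],"yaw": -0.85},{"hand": 1,"delta_pos": [-435,185,38],"yaw": -0.85},{"hand": 1,"delta_pos": [-435,185,38],"yaw": -0.85},{"hand": 1,"delta_pos": [-435,185,38],"yaw": -0.85},{"hand": 1,"delta_pos": [-435,185,38],"yaw": -0.85}]}}

```text
clock: 7.37
position: [532.1, 401.0, 187.9]
ee_rot: [0.843, -0.538, -0.0, 0.001]
contact_force: [1.4, -0.3, -0.4]
gripper_width: 85.6
grasp_force: 0.0
```

Request:
{"fn": "apply_moves", "kwargs": {"rows": [{"hand": 1,"delta_pos": [0,0,0],"yaw": 0},{"hand": 1,"delta_pos": [0,0,0],"yaw": 0},{"hand": 1,"delta_pos": [0,0,0],"yaw": 0}]}}

```text
clock: 7.62
position: [532.5, 395.4, 189.5]
ee_rot: [0.842, -0.54, -0.0, 0.001]
contact_force: [-0.1, -0.6, -0.2]
gripper_width: 85.6
grasp_force: 0.0
```

```bash
python3 - <<'E'
from plan import *
bl=[530.8,396.4]
delta([[*bl,100],[*bl,40]],[.437,.437])
s=cam("scene");t=cam("top");
for n,im in(("scene",s),("top",t)):
  for qn,z in(("lever_knob",68),("pointer",35),("index_tab",35)):
    for x in nets.pinpoint(n,qn)[:2]:
      w=inv(atz(im,x["location"],z));v=w-[6,-89];print(n,qn,round(x["score"],2),x["location"],w,"r",np.hypot(*v),"ang",np.arctan2(-v[1],-v[0]))
a=cv2.resize(s["pixels"][190:340,180:310],None,fx=3,fy=3,interpolation=cv2.INTER_CUBIC)
b=cv2.resize(t["pixels"][180:255,370:435],None,fx=6,fy=6,interpolation=cv2.INTER_CUBIC)
cv2.imwrite("pics/l2.png",np.hstack([a,b])[...,::-1])
E
```

```text
t 7.6167 pos [532.527 395.373 189.525] yang -2.7111259570761286 tilt -0.9999980466052784 w 85.60204828477966 gf 0.0 F [-0.104 -0.57  -0.23 ] j6 -0.4514990128783786 jig [-76.721 306.692]
delta [-1.73   0.982 89.525] yaw -0.006533303486335296
delta [ -1.781   0.875 149.525] yaw -0.006533303486335296
scene lever_knob 0.84 [187.3, 413.0] [ -16.124 -155.44 ] r 70.02685395511119 ang 1.2493501319084588
scene lever_knob 0.45 [195.4, 421.6] [ -63.518 -146.99 ] r 90.52963289902497 ang 0.6952271653932292
scene pointer 0.89 [201.2, 423.6] [ -38.088 -176.906] r 98.34198076758535 ang 1.1059240042097804
scene index_tab 0.62 [195.9, 420.4] [  -9.251 -188.081] r 100.24809603149203 ang 1.4180687262027067
top lever_knob 0.71 [208.8, 417.3] [ -11.788 -157.733] r 70.9969313977774 ang 1.3175576742095672
top pointer 0.81 [213.7, 424.3] [ -16.631 -187.178] r 100.75273880133933 ang 1.3442429660267234
top index_tab 0.61 [212.5, 422.7] [ -14.058 -182.368] r 95.49845457186558 ang 1.359188814232394
```

View pics/l2.png

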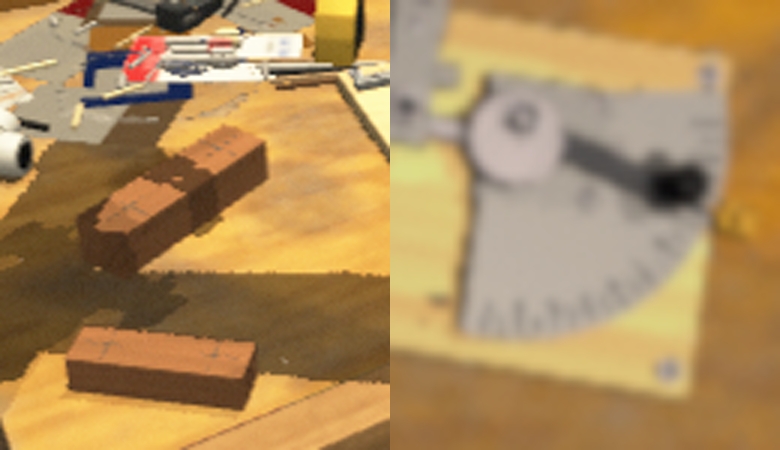

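The crops show the lever, with its pointer at about (710,207), on the line to the brass tab at (738,218): 23.7° against 23.4°. The long blank (crop (180,195)) is the 138 x 40 mm one; the other at (160,365) is only 97 x 28 mm. I will grip the long one.

Request:
{"fn": "apply_moves", "kwargs": {"rows": [{"hand": 1,"delta_pos": [-1,1,40],"yaw": -0.006},{"hand": 1,"delta_pos": [-2,1,80],"yaw": -0.006},{"hand": 1,"delta_pos": [-2,1,115],"yaw": -0.006},{"hand": 1,"delta_pos": [-2,1,140],"yaw": -0.006},{"hand": 1,"delta_pos": [-2,1,149],"yaw": -0.006},{"hand": 1,"delta_pos": [-2,1,149],"yaw": -0.006},{"hand": -0.3,"delta_pos": [-2,1,149],"yaw": -0.006},{"hand": -0.3,"delta_pos": [-2,1,149],"yaw": -0.006},{"hand": -0.3,"delta_pos": [-2,1,149],"yaw": -0.006},{"hand": -0.3,"delta_pos": [-2,1,149],"yaw": -0.006},{"hand": -0.3,"delta_pos": [-2,1,149],"yaw": -0.006},{"hand": -0.3,"delta_pos": [-2,1,149],"yaw": -0.006}]}}

```text
clock: 9.02
position: [531.9, 399.0, 43.8]
ee_rot: [0.844, -0.537, 0.001, -0.002]
contact_force: [-0.5, 0.8, 6.6]
gripper_width: 38.8
grasp_force: 63.1
```

```bash
python3 -c "
from plan import *
q,R=state();print(q['wrist_torque'])"
```

```text
t 9.0167 pos [531.911 398.955  43.753] yang -2.7038880424994836 tilt -0.9999906531364284 w 38.79415282235413 gf 63.13007354736328 F [-0.545  0.764  6.607] j6 -0.4492906124753127 jig [-77.862 310.143]
[ 0.048  0.275 -0.007]
```

Request:
{"fn": "apply_moves", "kwargs": {"rows": [{"hand": -0.3,"delta_pos": [0,0,-30],"yaw": 0},{"hand": -0.3,"delta_pos": [0,0,-65],"yaw": 0},{"hand": -0.3,"delta_pos": [0,0,-100],"yaw": 0},{"hand": -0.3,"delta_pos": [0,0,-110],"yaw": 0},{"hand": -0.3,"delta_pos": [0,0,-110],"yaw": 0},{"hand": -0.3,"delta_pos": [0,0,-110],"yaw": 0}]}}

```text
clock: 9.52
position: [530.4, 397.6, 151.2]
ee_rot: [0.843, -0.537, -0.0, -0.0]
contact_force: [0.6, -0.2, -2.0]
gripper_width: 38.3
grasp_force: 62.4
```

```bash
python3 -c "
from plan import *
p=J(-8,84)
delta([[*p,150],[*p,90]],[JY]*2)"
```

```text
t 9.5167 pos [530.426 397.555 151.198] yang -2.705237865989041 tilt -0.9999994970797063 w 38.25161233232186 gf 62.41958141326904 F [ 0.571 -0.218 -2.03 ] j6 -0.4492606292388487 jig [-79.123 308.538]
delta [226.452  64.774   0.997] yaw 0.5853547876007523
delta [226.51   64.758  60.997] yaw 0.5853547876007523
```

Request:
{"fn": "apply_moves", "kwargs": {"rows": [{"hand": -0.3,"delta_pos": [35,10,0],"yaw": 0.1},{"hand": -0.3,"delta_pos": [70,20,0],"yaw": 0.2},{"hand": -0.3,"delta_pos": [105,30,0],"yaw": 0.3},{"hand": -0.3,"delta_pos": [140,40,0],"yaw": 0.4},{"hand": -0.3,"delta_pos": [175,50,0],"yaw": 0.5},{"hand": -0.3,"delta_pos": [205,58,0],"yaw": 0.585},{"hand": -0.3,"delta_pos": [226,65,10],"yaw": 0.585},{"hand": -0.3,"delta_pos": [226,65,35],"yaw": 0.585},{"hand": -0.3,"delta_pos": [226,65,60],"yaw": 0.585},{"hand": -0.3,"delta_pos": [226,65,60],"yaw": 0.585},{"hand": -0.3,"delta_pos": [226,65,60],"yaw": 0.585},{"hand": -0.3,"delta_pos": [226,65,60],"yaw": 0.585}]}}

```text
clock: 10.52
position: [567.8, 165.7, 91.1]
ee_rot: [-0.653, 0.757, -0.0, -0.0]
contact_force: [0.3, -0.5, -1.7]
gripper_width: 38.4
grasp_force: 62.3
```

```bash
python3 - <<'E'
from plan import *
p=J(-8,84)
delta([[*p,62]],[JY])
s=cam("scene");t=cam("top")
# predicted blank corners for visual check
from fit import place
q=read_state();z0=q["position"][2]-43.75
R=Rotation.from_quat(q["ee_rot"]).as_matrix();ya=np.arctan2(R[1,1],R[0,1])+np.pi
c=q["position"][:2]-10*np.array([-np.sin(ya),np.cos(ya)])
P=place([c[0],c[1],ya],[[x,y,z+z0] for z in(0,34) for x in(-20,20) for y in(-70,70)])
pts=proj(s,P)
p2=s["pixels"][150:270,250:410].copy();p2=cv2.resize(p2,None,fx=5,fy=5,interpolation=cv2.INTER_CUBIC)
for r,cc in pts:cv2.circle(p2,(int((cc-250)*5+2),int((r-150)*5+2)),4,(0,0,255),1)
cv2.imwrite("pics/p1.png",p2[...,::-1])
E
```

```text
t 10.5167 pos [567.843 165.738  91.092] yang 2.99439450911303 tilt -0.9999995300852724 w 38.383789770934065 gf 62.274298667907715 F [ 0.289 -0.488 -1.679] j6 -0.7053484568223171 jig [-7.707 84.844]
delta [ 0.818  0.283 29.093] yaw 0.0018018555232366396
```

View pics/p1.png

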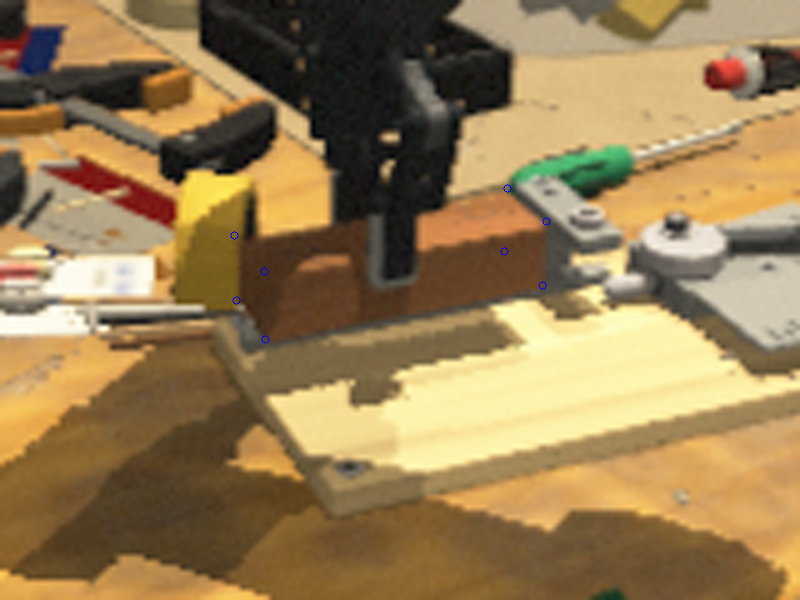

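The predicted corners (for example (545,221) and (265,339)) fall on the blank's corners, and it is held parallel to the fence. I will lower it now.

Request:
{"fn": "apply_moves", "kwargs": {"rows": [{"hand": -0.3,"delta_pos": [0,0,12],"yaw": 0},{"hand": -0.3,"delta_pos": [0,0,22],"yaw": 0},{"hand": -0.3,"delta_pos": [0,0,28],"yaw": 0},{"hand": -0.3,"delta_pos": [0,0,31],"yaw": 0},{"hand": -0.3,"delta_pos": [0,0,31],"yaw": 0},{"hand": -0.3,"delta_pos": [0,0,31],"yaw": 0}]}}

```text
clock: 11.22
position: [567.8, 165.6, 60.3]
ee_rot: [-0.653, 0.757, -0.0, -0.0]
contact_force: [-0.0, 0.1, -0.7]
gripper_width: 38.2
grasp_force: 62.4
```

Request:
{"fn": "apply_moves", "kwargs": {"rows": [{"hand": -0.3,"delta_pos": [0,0,1],"yaw": 0},{"hand": -0.3,"delta_pos": [0,0,2],"yaw": 0},{"hand": -0.3,"delta_pos": [0,0,2],"yaw": 0}]}}

```text
clock: 11.47
position: [568.1, 165.7, 58.8]
ee_rot: [-0.653, 0.757, -0.0, 0.001]
contact_force: [-0.1, 0.2, 0.4]
gripper_width: 38.3
grasp_force: 62.4
```

```bash
python3 -c "
from plan import *
q,R=state();print(q['wrist_torque'])"
```

```text
t 11.4667 pos [568.079 165.724  58.811] yang 2.9937611043587813 tilt -0.9999993601022483 w 38.34786340922059 gf 62.399572134017944 F [-0.132  0.164  0.425] j6 -0.7053384688900657 jig [-7.472 84.865]
[ 0.026 -0.053 -0.014]
```

Request:
{"fn": "apply_moves", "kwargs": {"rows": [{"hand": -0.3,"delta_pos": [0,-1,0.5],"yaw": 0},{"hand": -0.3,"delta_pos": [0,-3,0.5],"yaw": 0},{"hand": -0.3,"delta_pos": [0,-4,0.5],"yaw": 0},{"hand": -0.3,"delta_pos": [0,-4,0.5],"yaw": 0}]}}

```text
clock: 11.8
position: [571.3, 165.1, 58.8]
ee_rot: [-0.653, 0.757, 0.0, -0.0]
contact_force: [-2.8, 0.5, 4.7]
gripper_width: 38.0
grasp_force: 63.1
```

Request:
{"fn": "apply_moves", "kwargs": {"rows": [{"hand": -0.3,"delta_pos": [0,-1,0],"yaw": 0},{"hand": -0.3,"delta_pos": [0,-2,0],"yaw": 0},{"hand": -0.3,"delta_pos": [0,-2,0],"yaw": 0}]}}

```text
clock: 12.05
position: [573.1, 164.7, 58.8]
ee_rot: [-0.653, 0.757, 0.0, -0.0]
contact_force: [-3.7, 0.7, 5.4]
gripper_width: 38.4
grasp_force: 63.1
```

Request:
{"fn": "apply_moves", "kwargs": {"rows": [{"hand": -0.3,"delta_pos": [0,-1,0],"yaw": 0},{"hand": -0.3,"delta_pos": [0,-2,0],"yaw": 0},{"hand": -0.3,"delta_pos": [0,-2,0],"yaw": 0}]}}

```text
clock: 12.3
position: [575.1, 164.3, 58.8]
ee_rot: [-0.653, 0.757, 0.0, -0.0]
contact_force: [-3.7, 0.2, 5.7]
gripper_width: 38.4
grasp_force: 63.1
```

```bash
python3 -c "
from plan import *
q,R=state();print(q['wrist_torque'])"
```

```text
t 12.3 pos [575.053 164.321  58.816] yang 2.9936075867194987 tilt -0.9999994371572061 w 38.385355905766 gf 63.093920946121216 F [-3.726  0.186  5.663] j6 -0.6963336308772864 jig [-0.367 84.513]
[ 0.201  1.164 -0.012]
```

Request:
{"fn": "apply_moves", "kwargs": {"rows": [{"hand": -0.3,"delta_pos": [0,-0.5,-0.2],"yaw": 0},{"hand": -0.3,"delta_pos": [0,-1,-0.2],"yaw": 0},{"hand": -0.3,"delta_pos": [0,-1,-0.2],"yaw": 0}]}}

```text
clock: 12.55
position: [576.1, 164.2, 58.8]
ee_rot: [-0.653, 0.757, 0.0, -0.0]
contact_force: [-4.7, 1.4, 6.7]
gripper_width: 38.4
grasp_force: 63.3
```

Request:
{"fn": "apply_moves", "kwargs": {"rows": [{"hand": -0.3,"delta_pos": [0,-0.5,0],"yaw": 0},{"hand": -0.3,"delta_pos": [0,-1,0],"yaw": 0},{"hand": -0.3,"delta_pos": [0,-1,0],"yaw": 0}]}}

```text
clock: 12.8
position: [576.3, 164.1, 58.8]
ee_rot: [-0.653, 0.758, 0.001, -0.001]
contact_force: [-7.3, 2.4, 7.2]
gripper_width: 38.4
grasp_force: 63.5
```

```bash
python3 -c "
from plan import *
q,R=state();print(q['wrist_torque'])"
```

```text
t 12.8 pos [576.332 164.142  58.816] yang 2.993344365498468 tilt -0.9999968544151571 w 38.35267391791014 gf 63.503079414367676 F [-7.341  2.395  7.232] j6 -0.694219627307517 jig [ 0.925 84.526]
[ 0.587  2.047 -0.072]
```

Request:
{"fn": "apply_moves", "kwargs": {"rows": [{"hand": -0.3,"delta_pos": [3,0.5,-0.3],"yaw": 0},{"hand": -0.3,"delta_pos": [9,0.5,-0.3],"yaw": 0},{"hand": -0.3,"delta_pos": [15,0.5,-0.3],"yaw": 0},{"hand": -0.3,"delta_pos": [21,0.5,-0.3],"yaw": 0},{"hand": -0.3,"delta_pos": [27,0.5,-0.3],"yaw": 0},{"hand": -0.3,"delta_pos": [33,0.5,-0.3],"yaw": 0},{"hand": -0.3,"delta_pos": [38,0.5,-0.3],"yaw": 0},{"hand": -0.3,"delta_pos": [42,0.5,-0.3],"yaw": 0},{"hand": -0.3,"delta_pos": [44,0.5,-0.3],"yaw": 0},{"hand": -0.3,"delta_pos": [44,0.5,-0.3],"yaw": 0}]}}

```text
clock: 13.63
position: [570.1, 122.3, 58.8]
ee_rot: [-0.652, 0.758, 0.001, 0.001]
contact_force: [-5.9, 7.7, 6.2]
gripper_width: 38.6
grasp_force: 63.1
```

```bash
python3 -c "
from plan import *
q,R=state();print(q['wrist_torque'])"
```

```text
t 13.6333 pos [570.101 122.252  58.814] yang 2.991809622733991 tilt -0.9999963436179793 w 38.586175938478966 gf 63.08590650558472 F [-5.898  7.66   6.155] j6 -0.6348865568288912 jig [ 0.981 42.175]
[ 2.101  1.706 -0.365]
```

Request:
{"fn": "apply_moves", "kwargs": {"rows": [{"hand": -0.3,"delta_pos": [2,0.2,-0.2],"yaw": 0},{"hand": -0.3,"delta_pos": [4,0.2,-0.2],"yaw": 0},{"hand": -0.3,"delta_pos": [6,0.2,-0.2],"yaw": 0},{"hand": -0.3,"delta_pos": [6,0.2,-0.2],"yaw": 0}]}}

```text
clock: 13.97
position: [569.1, 116.2, 58.8]
ee_rot: [-0.652, 0.758, 0.001, 0.001]
contact_force: [-5.3, 6.9, 3.2]
gripper_width: 38.5
grasp_force: 63.0
```

Request:
{"fn": "apply_moves", "kwargs": {"rows": [{"hand": -0.3,"delta_pos": [2,0,0],"yaw": 0},{"hand": -0.3,"delta_pos": [4,0,0],"yaw": 0},{"hand": -0.3,"delta_pos": [6,0,0],"yaw": 0},{"hand": -0.3,"delta_pos": [6,0,0],"yaw": 0}]}}

```text
clock: 14.3
position: [568.5, 112.0, 58.9]
ee_rot: [-0.652, 0.758, 0.001, 0.002]
contact_force: [-5.7, 13.6, 3.3]
gripper_width: 38.6
grasp_force: 62.9
```

Request:
{"fn": "apply_moves", "kwargs": {"rows": [{"hand": -0.3,"delta_pos": [2,0,0],"yaw": 0},{"hand": -0.3,"delta_pos": [4,0,0],"yaw": 0},{"hand": -0.3,"delta_pos": [6,0,0],"yaw": 0},{"hand": -0.3,"delta_pos": [6,0,0],"yaw": 0}]}}

```text
clock: 14.63
position: [567.8, 106.8, 59.0]
ee_rot: [-0.652, 0.758, 0.001, 0.003]
contact_force: [-7.4, 15.2, 3.9]
gripper_width: 38.4
grasp_force: 62.9
```

```bash
python3 -c "
from plan import *
q,R=state();print(q['wrist_torque'])"
```

```text
t 14.6333 pos [567.778 106.848  59.046] yang 2.991682669746861 tilt -0.9999799929977503 w 38.39313537438231 gf 62.94539988040924 F [-7.357 15.196  3.854] j6 -0.6092008769861501 jig [ 0.971 26.597]
[ 4.535  2.207 -0.429]
```

Request:
{"fn": "apply_moves", "kwargs": {"rows": [{"hand": -0.3,"delta_pos": [2,0.6,0],"yaw": 0},{"hand": -0.3,"delta_pos": [4,0.9,0],"yaw": 0},{"hand": -0.3,"delta_pos": [6,0.9,0],"yaw": 0},{"hand": -0.3,"delta_pos": [8,0.9,0],"yaw": 0},{"hand": -0.3,"delta_pos": [8,0.9,0],"yaw": 0}]}}

```text
clock: 15.05
position: [566.6, 99.7, 59.3]
ee_rot: [-0.652, 0.758, 0.001, 0.004]
contact_force: [-6.2, 17.6, 3.7]
gripper_width: 38.3
grasp_force: 62.9
```

Request:
{"fn": "apply_moves", "kwargs": {"rows": [{"hand": -0.3,"delta_pos": [1,0,0],"yaw": 0},{"hand": -0.3,"delta_pos": [2,0,0],"yaw": 0},{"hand": -0.3,"delta_pos": [2,0,0],"yaw": 0}]}}

```text
clock: 15.3
position: [566.3, 98.3, 59.4]
ee_rot: [-0.652, 0.758, 0.001, 0.004]
contact_force: [-7.8, 19.5, 3.2]
gripper_width: 38.9
grasp_force: 62.9
```

```bash
python3 -c "
from plan import *
q,R=state();print(q['wrist_torque'])"
```

```text
t 15.3 pos [566.336  98.252  59.356] yang 2.991977221016288 tilt -0.9999604378946105 w 38.921777085455034 gf 62.937480211257935 F [-7.818 19.522  3.165] j6 -0.5953635155968644 jig [ 0.821 17.882]
[ 5.582  2.103 -0.467]
```

Request:
{"fn": "apply_moves", "kwargs": {"rows": [{"hand": -0.3,"delta_pos": [1,0.2,0.2],"yaw": 0},{"hand": -0.3,"delta_pos": [2,0.2,0.2],"yaw": 0},{"hand": -0.3,"delta_pos": [2,0.2,0.2],"yaw": 0}]}}

```text
clock: 15.55
position: [566.1, 96.7, 59.3]
ee_rot: [-0.652, 0.758, 0.001, 0.005]
contact_force: [-5.9, 20.6, 4.3]
gripper_width: 38.3
grasp_force: 63.0
```

Request:
{"fn": "apply_moves", "kwargs": {"rows": [{"hand": -0.3,"delta_pos": [1,0,0],"yaw": 0},{"hand": -0.3,"delta_pos": [1.5,0,0],"yaw": 0},{"hand": -0.3,"delta_pos": [1.5,0,0],"yaw": 0}]}}

```text
clock: 15.8
position: [565.9, 95.5, 59.4]
ee_rot: [-0.652, 0.758, 0.001, 0.005]
contact_force: [-8.5, 22.4, 4.4]
gripper_width: 38.4
grasp_force: 63.0
```

```bash
python3 -c "
from plan import *
q,R=state();print(q['wrist_torque'])"
```

```text
t 15.8 pos [565.902  95.482  59.37 ] yang 2.9921201301648317 tilt -0.9999495307843097 w 38.35854590586096 gf 63.03377866744995 F [-8.515 22.396  4.364] j6 -0.5903556686076881 jig [ 0.803 15.078]
[ 6.26   2.293 -0.431]
```

Request:
{"fn": "apply_moves", "kwargs": {"rows": [{"hand": -0.3,"delta_pos": [0,1,0],"yaw": 0},{"hand": -0.3,"delta_pos": [0,1.2,0],"yaw": 0},{"hand": -0.3,"delta_pos": [0,1.2,0],"yaw": 0}]}}

```text
clock: 16.05
position: [565.6, 95.2, 59.5]
ee_rot: [-0.653, 0.758, 0.001, 0.005]
contact_force: [-4.2, 19.3, 2.9]
gripper_width: 38.6
grasp_force: 62.8
```

Request:
{"fn": "apply_moves", "kwargs": {"rows": [{"hand": -0.3,"delta_pos": [1,0,0],"yaw": 0},{"hand": -0.3,"delta_pos": [1,0,0],"yaw": 0},{"hand": -0.3,"delta_pos": [1,0,0],"yaw": 0}]}}

```text
clock: 16.3
position: [565.5, 94.2, 59.5]
ee_rot: [-0.653, 0.758, 0.001, 0.005]
contact_force: [-3.7, 18.9, 2.9]
gripper_width: 38.7
grasp_force: 62.9
```

Request:
{"fn": "apply_moves", "kwargs": {"rows": [{"hand": -0.3,"delta_pos": [1,0,0],"yaw": 0},{"hand": -0.3,"delta_pos": [1,0,0],"yaw": 0},{"hand": -0.3,"delta_pos": [1,0,0],"yaw": 0}]}}

```text
clock: 16.55
position: [565.4, 93.9, 59.5]
ee_rot: [-0.653, 0.758, 0.001, 0.006]
contact_force: [-5.0, 21.2, 4.0]
gripper_width: 38.2
grasp_force: 62.9
```

```bash
python3 -c "
from plan import *
q,R=state();print(q['wrist_torque'])"
```

```text
t 16.55 pos [565.447  93.871  59.512] yang 2.9926410588168166 tilt -0.9999307344480488 w 38.17789641892246 gf 62.8522789478302 F [-5.033 21.166  3.993] j6 -0.5884107116379153 jig [ 0.592 13.418]
[ 6.162  1.659 -0.418]
```

Request:
{"fn": "apply_moves", "kwargs": {"rows": [{"hand": -0.3,"delta_pos": [1,0.2,0],"yaw": 0},{"hand": -0.3,"delta_pos": [1,0.2,0],"yaw": 0},{"hand": -0.3,"delta_pos": [1,0.2,0],"yaw": 0}]}}

```text
clock: 16.8
position: [565.5, 93.8, 59.6]
ee_rot: [-0.653, 0.758, 0.001, 0.007]
contact_force: [-4.5, 24.9, 2.7]
gripper_width: 38.4
grasp_force: 62.8
```

Request:
{"fn": "apply_moves", "kwargs": {"rows": [{"hand": -0.3,"delta_pos": [1,0.2,0],"yaw": 0},{"hand": -0.3,"delta_pos": [1,0.2,0],"yaw": 0},{"hand": -0.3,"delta_pos": [1,0.2,0],"yaw": 0}]}}

```text
clock: 17.05
position: [565.5, 93.6, 59.7]
ee_rot: [-0.653, 0.758, 0.001, 0.007]
contact_force: [-5.2, 26.0, 3.3]
gripper_width: 38.7
grasp_force: 62.8
```

```bash
python3 -c "
from plan import *
q,R=state();print(q['wrist_torque'])"
```

```text
t 17.05 pos [565.473  93.611  59.696] yang 2.992557098631777 tilt -0.999886733821235 w 38.6792618473782 gf 62.81565606594086 F [-5.167 25.957  3.254] j6 -0.5860494553623836 jig [ 0.656 13.164]
[ 7.888  1.894 -0.474]
```

Request:
{"fn": "apply_moves", "kwargs": {"rows": [{"hand": -0.3,"delta_pos": [0.6,0,0.3],"yaw": 0},{"hand": -0.3,"delta_pos": [0.6,0,0.3],"yaw": 0},{"hand": -0.3,"delta_pos": [0.6,0,0.3],"yaw": 0},{"hand": -0.3,"delta_pos": [0.6,0,0.3],"yaw": 0},{"hand": -0.3,"delta_pos": [0.6,0,0.3],"yaw": 0},{"hand": -0.3,"delta_pos": [0.6,0,0.3],"yaw": 0},{"hand": -0.3,"delta_pos": [0.6,0,0.3],"yaw": 0},{"hand": -0.3,"delta_pos": [0.6,0,0.3],"yaw": 0}]}}

```text
clock: 17.72
position: [565.5, 93.6, 59.7]
ee_rot: [-0.653, 0.758, 0.001, 0.008]
contact_force: [-6.2, 29.1, 3.6]
gripper_width: 38.6
grasp_force: 63.0
```

```bash
python3 - <<'E'
from plan import *
q,R=state();print(R[:,2])
for n in("scene","top"):
  im=cam(n)
  for qn,z in(("lever_knob",68),("pointer",35),("index_tab",35)):
    for x in nets.pinpoint(n,qn)[:1]:
      w=inv(atz(im,x["location"],z));v=w-[6,-89];print(n,qn,round(x["score"],2),x["location"],"r",np.hypot(*v),"ang",np.arctan2(-v[1],-v[0]))
state()
E
```

```text
t 17.7167 pos [565.45   93.624  59.657] yang 2.992673936638026 tilt -0.9998749675942699 w 38.5963191904586 gf 62.95730710029602 F [-6.177 29.144  3.584] j6 -0.5852782634712854 jig [ 0.632 13.173]
[ 0.011  0.012 -1.   ]
scene lever_knob 0.72 [186.1, 415.6] r 79.1286018452438 ang 1.3365407948705224
scene pointer 0.63 [199.4, 420.3] r 92.20509277494665 ang 1.2120281362952268
scene index_tab 0.59 [198.1, 420.8] r 95.8725177979113 ang 1.2903787207635553
top lever_knob 0.55 [207.1, 416.7] r 67.89917153407039 ang 1.3708765596831245
top pointer 0.66 [211.8, 423.1] r 95.91117434352158 ang 1.3827771037306704
top index_tab 0.37 [214.5, 421.2] r 93.72346561628702 ang 1.2862931031219724
t 18.1167 pos [565.453  93.608  59.648] yang 2.992752878909225 tilt -0.9998755331750849 w 38.488223436565676 gf 62.957895398139954 F [-6.231 29.31   4.48 ] j6 -0.5852170012986452 jig [ 0.637 13.159]
```

```bash
python3 - <<'E'
from plan import *
old=cv2.imread("pics/l2.png")[:,390:];new=cv2.resize(cam("top")["pixels"][180:255,370:435][...,::-1],None,fx=6,fy=6,interpolation=cv2.INTER_CUBIC)
g=lambda a:cv2.GaussianBlur(a.min(2),(0,0),3)
o,n=g(old),g(new)
for nm,(x0,x1,y0,y1) in(("knob",(240,330,145,215)),):
    r=cv2.matchTemplate(n,o[y0:y1,x0:x1],cv2.TM_CCOEFF_NORMED);_,v,_,l=cv2.minMaxLoc(r);print(nm,v,(l[0]-x0)/6,(l[1]-y0)/6,"px")
E
```

```text
knob 0.9998668432235718 0.0 0.0 px
```

The lever has not moved and the blank sits on the stop, so I am handing in.

```bash
python3 -c "
from plan import *
print(workorder.job_done())"
```

```text
the job is handed in; nothing more can be done
None
```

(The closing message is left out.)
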